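# Push the shade onto the balcony table lantern

## Robot

A 7-joint arm with a two-finger parallel gripper is mounted at the origin on the work surface. World frame = base frame: x ahead of the robot, y to its left, z up, the work surface at z = 0. Lengths are in m, angles in rad, forces in N, time in s.
With the tool pointing down it reaches from about 0.4 to 0.85 m from the base axis. Payload 4.5 kg.
Tool frame: the origin (TCP) lies at the centre of the arm's flange, where the gripper is bolted on; the fingertips stand r.tcp_to_tips ahead of it and the grasp point (between the pads) lies 147 mm ahead of it (r.tcp_to_tips is the distance from the TCP to the fingertips, in m); x points along the fingers, y is the direction in which the jaws open and shut, and the axes are right-handed (so a half turn about x gives the same grasp; the last joint's range is limited). The gripper opens to 88 mm and grips with 3 to 60 N. Pads are 18 mm wide; open, the fingers measure 123 mm over their backs; the gripper's body (75 mm by 187 mm) begins 45 mm behind the grasp point.
Start: joints at [0.034, 0.689, -0.195, 1.565, 0.157, 0.902, -0.215], TCP at [0.625, 0, 0.405] pointing down, gripper open.
Joint ranges: [-3.01, 3.01], [-0.46, 2.08], [-1.47, 1.51], [0.13, 2.56], [-1, 4.14], [0.04, 2.09], [-2.66, 2.66]. Speed limits (rad/s): [2.57, 2.57, 3.14, 3.14, 3.14, 3.14, 3.14].

## Interface

Orientations are given as a unit quaternion [x, y, z, w].
In Python, from plant import r, eyes gives the robot as it stands.
- The arm moves only by the tool carry_out, never from a script. Its argument "targets" is text: rows parted by semicolons, each of 5 numbers parted by spaces: the opening, from 0 (shut) to 1 (fully open), then the shift along the tool's x, y, z in mm, then the turn about the tool's x in rad. A call has 1 to 20 rows; each row shifts and turns the commanded pose from where the row before left it, along the tool's axes as they then stand; what a row does not reach is not made up. A row lasts 1/12 s, in which the tool goes at most 41.7 mm and 7.16 degrees, less where a joint would pass 70% of its speed; a pose out of reach is approached as far as the arm can. A call is refused whole if a number of a shift passes 41.7 or a number of a turn 0.125, either way. A call with a gripper value outside its range is refused whole. The fingers move at their own pace and stop on an object; "force" is the grip in N (left out, the last holds). Time passes only in rows, so rows that do not move let the fingers close. It gives the time, the measured TCP pose, the force and the opening at its end, in the units of the state.
- r.get_state(): the state, without advancing time (a new reading comes with each control period).
- eyes.snapshot(name): name is "scene" or "side" or "wrist"; returns (picture, depth): 384x512x3 uint8, blue, green, red; 384x512 float32, m along the optical axis (not along the pixel's ray), 0 where there is no reading.
- eyes.camera_params(name): a dict with "intrinsics" (3x3 intrinsics, pixels), "rvec" (rotation vector, rad) and "tvec" (3), from world to camera coordinates, as OpenCV has them; the wrist camera has in their place "T_tool_cam" (4x4, takes a point from camera to tool coordinates, whose origin is the TCP and whose axes are the tool frame's). Camera axes: x right, y down, z forward; pixel columns grow to the right and rows downward; lengths in m; the calibration is good to about 2 mm. The wrist camera is an equidistant fisheye: a pixel r from the principal point sees the ray r / f radians off the axis. A picture is of the moment at which its call begins: read the wrist's pose just before it. camera_params takes no time and is no camera call.
- r.finish_job(): hands the job in, once; it reports no verdict.
The state is a dict: "clock": time; "q": joint angles; "qd": joint speeds; "joint_torque": joint torques, N m; "tool_pos": TCP position; "eef_rot": TCP orientation; "contact_force": force on the tool from outside, world axes, zero at the start; "moment": the same for the moment, N m; "opening": opening from 0.0 (shut) to 1.0 (fully open).
Only numpy, scipy, OpenCV 4.12 (cv2) and the standard library are available. Lean on these libraries where they do the work, as an engineer would, in place of code of your own. Each camera call takes 0.05 s, during which the arm holds its last target.

## Task

It is getting dark for dominoes: put the white tube shade, turquoise cap up, over the upright spigot of the table lantern, and with the shade push the orange ring down as far as it goes, so that the shade is fully home. Let go of it and leave the glass, the peg counter and the dominoes where they are.

Things in the scene. Friction and masses are not known exactly. Their poses are not given: they have to be found in the camera images.
- shade: The lantern's shade: a loose rigid white plastic tube standing upright on the table, 56 mm outer diameter, 48 mm bore, 131 mm tall in all, about 120 g. Open below; closed above by a flat turquoise cap, the top 6 mm of its height, of the same 56 mm diameter. Origin: centre of the open lower rim; z points up along the tube to the cap. Round, so yaw does not matter.
- lantern: The lantern's base, screwed to the table, wherever it stands: a grey round foot 110 mm in diameter and 30 mm high, with an upright aluminium spigot in the middle, 44 mm in diameter (2 mm clearance all round in the shade's bore), rising to 110 mm above the table; its top 15 mm taper to 28 mm diameter. Around the spigot's root lies the orange press ring (72 mm outer diameter). Origin: centre of the foot's underside, on the table; z up along the spigot.
- spigot_tip (a point): Centre of the spigot's flat top, 110 mm above the table.
- ring (a joint): How far the orange press ring has been pushed down, in m: 0 to 0.002 at the start, 0.010 at its stop. Its flat top lies 42 mm above the table at 0 and 32 mm at the stop. The shade's rim lands on it. It is stiff: about 8 N moves it slowly, more is needed the faster it is pushed (about 1.5 N for each 10 mm/s), the shade's weight or a drop does not move it home, and it stays where it is left.
- glass: Empty frosted glass, loose, upright, 110 mm tall, 70 mm across the mouth. Origin: centre of its underside. Leave alone.
- counter: Yellow plastic peg counter, loose, 60 x 200 x 18 mm with four short pegs reaching 40 mm above the table. Origin: centre of its underside; y along its length. Leave alone.
- domino_a: Turquoise domino lying face down, loose, 50 x 25 x 10 mm. Origin: centre of its underside. Leave alone.
- domino_b: A second turquoise domino, the same. Leave alone.
Things that resemble listed ones, but are neither listed nor needed, are in the scene too. There is more than one size of the lantern; the job needs the middle-sized. Leave any purple or red look-alike of the shade alone.

How it is judged:
By the outcome, as a careful person would: the job done as asked, in the order asked, and still so for the second after the job is handed in, with the robot touching nothing.
It also fails if it takes over 50 s, if anything falls off the work surface, if the arm or the gripper's body presses on something with over 40 N, if the wrist force passes 120 N, or if a joint passes its speed limit or range.

## Working session

There is one attempt and no reset: what is moved stays moved. The work goes in short steps, Python scripts to look and compute and a tool call to move; the robot and the scene stay as the last step left them, time stands still between calls to the robot, and variables do not carry over. Pictures are saved under pics/ and viewed, and the job is handed in when it is done.

Besides the shell and the picture viewer there is one more tool, called after ">>>" as a command line: name --argument value ..., lists and objects as JSON in quotes. carry_out: Moves the arm, as the interface text tells. Its arguments: {"type":"object","properties":{"targets":{"type":"string"},"force":{"type":"number"}},"required":["targets"]}

```bash
mkdir -p pics; ls; cat > h.py <<'E'
import numpy as np, cv2
from plant import r, eyes
from scipy.spatial.transform import Rotation as R
def cam(n):
    p=eyes.camera_params(n); K=np.array(p['intrinsics'],float)
    Rm=cv2.Rodrigues(np.array(p['rvec'],float))[0]; t=np.array(p['tvec'],float).ravel()
    return K,Rm,t
def ray(n,u,v):
    K,Rm,t=cam(n); d=Rm.T@np.linalg.solve(K,[u,v,1.]); return -Rm.T@t,d
def plane(n,u,v,z):
    o,d=ray(n,u,v); return o+d*(z-o[2])/d[2]
def cloud(n,D):
    K,Rm,t=cam(n); v,u=np.indices(D.shape)
    P=np.stack([(u-K[0,2])/K[0,0]*D,(v-K[1,2])/K[1,1]*D,D],-1)
    return (P-t)@Rm
E
python3 - <<'E'
from h import *
s=r.get_state(); print(s, r.tcp_to_tips)
for n in('scene','side'):
    p,d=eyes.snapshot(n); cv2.imwrite(f'pics/{n}0.png',p); np.savez(f'{n}0.npz',p=p,d=d)
    K,Rm,t=cam(n); print(n,K,-Rm.T@t, Rm[2])
E
```

```text
pics
{'clock': 0.0, 'q': array([ 0.03383457,  0.68999372, -0.19451221,  1.56635506,  0.15729037,
        0.90250564, -0.21511495]), 'qd': array([ 1.72062285e-03, -1.09737910e-03,  9.09188328e-04,  3.49559670e-04,
        8.12618763e-05, -3.23058075e-04,  8.56917853e-04]), 'joint_torque': array([ 3.38560185e-04, -5.27571630e+01, -1.26686912e+00, -1.53434461e+01,
       -5.26333472e-02,  6.56995355e-03,  1.65937727e-04]), 'tool_pos': array([ 6.24665440e-01, -4.93415159e-05,  4.03900689e-01]), 'eef_rot': array([-0.49949341, -0.5004411 ,  0.50049169, -0.49957292]), 'contact_force': array([ 0.08049359,  0.64879834, -0.26127367]), 'moment': array([-0.00285338,  0.00446361, -0.02074976]), 'opening': 0.994053854090472} 0.166
scene [[445.46252298   0.         253.08159879]
 [  0.         445.46252298 190.34360159]
 [  0.           0.           1.        ]] [1.38021509 0.23142574 0.79458549] [-0.74301184 -0.18006356 -0.64460105]
side [[449.82497084   0.         254.06577264]
 [  0.         449.82497084 187.22795862]
 [  0.           0.           1.        ]] [ 0.25456589 -0.97342136  0.87458777] [ 0.22575284  0.77002604 -0.59673743]
```

View pics/scene0.png

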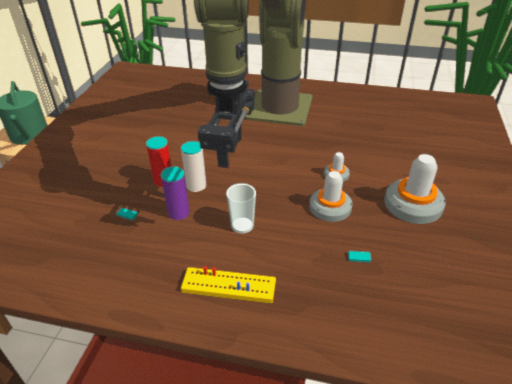

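View pics/side0.png

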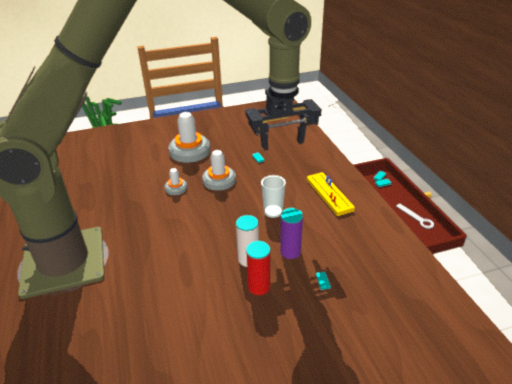

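The scene view shows the white shade (cap at 193,148) between the red tube (158) and the purple one (175,190). The middle-sized lantern is at about (332,195), with a small one behind it and a large one to its right. The side view agrees: the white cap is at (247,223) and the lantern at (218,172).

```bash
python3 - <<'E'
from h import *
for n in('scene','side'):
    f=np.load(f'{n}0.npz'); p,D=f['p'],f['d']; C=cloud(n,D)
    h=cv2.cvtColor(p,cv2.COLOR_BGR2HSV)
    print(n)
    for nm,lo,hi,z in(('turq',(80,120,90),(97,255,255),.131),('orange',(8,180,150),(18,255,255),.041),('red',(0,180,100),(6,255,255),None),('purple',(130,100,40),(160,255,255),None)):
        m=cv2.inRange(h,lo,hi); k,l,st,ce=cv2.connectedComponentsWithStats(m)
        for i in range(1,k):
            if st[i,4]<25: continue
            q=C[(l==i)&(D>0)]
            print(nm,st[i],ce[i].round(1),'med',np.median(q,0).round(3),'lo',np.percentile(q,3,0).round(3),'hi',np.percentile(q,97,0).round(3),'plane',plane(n,*ce[i],z).round(4) if z else '')
    # horizontal slices: points z 0.06-0.105 clusters; top slices
    m=(D>0)&(C[...,2]>.02)&(C[...,2]<.2)&(C[...,0]>.2)&(C[...,0]<1)&(abs(C[...,1])<.6)
    k,l,st,ce=cv2.connectedComponentsWithStats(m.astype(np.uint8))
    for i in range(1,k):
        if st[i,4]<40: continue
        q=C[l==i]; print('blob',st[i],q.min(0).round(3),q.max(0).round(3))
E
```

```text
scene
turq [146 137  21  12 195] [156.3 142.3] med [ 0.476 -0.25   0.131] lo [ 0.451 -0.275  0.128] hi [ 0.5   -0.228  0.133] plane [ 0.4766 -0.2507  0.131 ]
turq [181 141  20  13 203] [190.9 147.3] med [ 0.48  -0.152  0.131] lo [ 0.449 -0.18   0.126] hi [ 0.504 -0.129  0.133] plane [ 0.4794 -0.1525  0.131 ]
turq [161 167  23  15 260] [172.2 173.8] med [ 0.596 -0.16   0.131] lo [ 0.571 -0.184  0.128] hi [ 0.62  -0.136  0.133] plane [ 0.5964 -0.1598  0.131 ]
turq [117 208  20  12 149] [126.5 213.2] med [ 0.634 -0.288  0.009] lo [ 0.619 -0.312  0.003] hi [ 0.646 -0.265  0.012] plane [ 0.7498 -0.2073  0.131 ]
turq [348 251  23  11 214] [359.1 256.1] med [0.653 0.306 0.009] lo [0.638 0.282 0.002] hi [0.665 0.329 0.012] plane [0.766  0.2942 0.131 ]
orange [399 177  38  27 335] [418.  193.6] med [0.46  0.438 0.056] lo [0.402 0.392 0.047] hi [0.479 0.48  0.059] plane [0.4339 0.4405 0.041 ]
orange [318 189  27  18 177] [331.6 199.9] med [0.51  0.228 0.04 ] lo [0.472 0.191 0.034] hi [0.524 0.255 0.044] plane [0.5061 0.2253 0.041 ]
red [147 145  24  41 506] [158.6 162. ] med [ 0.497 -0.245  0.
[... 2635 characters left out ...]
 -0.273  0.066] lo [ 0.445 -0.278  0.002] hi [ 0.492 -0.247  0.123] plane 
purple [280 220  23  39 724] [290.5 239.4] med [ 0.58  -0.182  0.067] lo [ 0.564 -0.188  0.005] hi [ 0.609 -0.155  0.123] plane 
blob [ 169  113   42   46 1157] [0.353 0.36  0.02 ] [0.501 0.479 0.157]
blob [203 151  33  36 714] [0.432 0.169 0.02 ] [0.54  0.258 0.115]
blob [166 169  21  22 263] [0.31  0.194 0.02 ] [0.376 0.248 0.078]
blob [312 174  40  38 360] [ 0.764 -0.068  0.02 ] [0.83  0.132 0.045]
blob [262 176  24  38 760] [ 0.568 -0.022  0.02 ] [0.636 0.051 0.115]
blob [281 208  22  47 918] [ 0.563 -0.19   0.02 ] [ 0.618 -0.132  0.137]
blob [ 237  216   34   75 1781] [ 0.444 -0.28   0.02 ] [ 0.501 -0.123  0.137]
```

```bash
cat >> h.py <<'E'
from scipy.optimize import least_squares
def circ(q,rad,c0):
    f=lambda c:np.hypot(q[:,0]-c[0],q[:,1]-c[1])-rad
    s=least_squares(f,c0,loss='soft_l1',f_scale=.002); return s.x, np.median(abs(f(s.x)))
E
python3 - <<'E'
from h import *
s=r.get_state(); M=R.from_quat(s['eef_rot']).as_matrix(); print(M.round(3))
print(eyes.camera_params('wrist'))
p,d=eyes.snapshot('wrist'); cv2.imwrite('pics/w0.png',p)
for n in('scene','side'):
    f=np.load(f'{n}0.npz'); D=f['d']; C=cloud(n,D)
    def near(c,rr,z0,z1): return C[(D>0)&(np.hypot(C[...,0]-c[0],C[...,1]-c[1])<rr)&(C[...,2]>z0)&(C[...,2]<z1)]
    for nm,c,rr,rad,z0,z1 in(('shade',(.4765,-.151),.036,.028,.03,.12),('spig',(.487,.222),.03,.022,.055,.09),('foot',(.487,.222),.065,.055,.006,.024),('red',(.474,-.25),.036,.028,.03,.12),('purple',(.593,-.159),.036,.028,.03,.12)):
        q=near(c,rr,z0,z1); x,e=circ(q,rad,c); print(n,nm,len(q),x.round(4),round(e,4))
    q=near((.487,.222),.03,.10,.125); print('tip z',np.percentile(q[:,2],[50,90,99]), np.median(q[q[:,2]>.107],0))
    q=near((.487,.222),.034,.03,.05);rr=np.hypot(q[:,0]-.487,q[:,1]-.222);print('ring z',np.percentile(q[rr>.026][:,2],[10,50,90]))
E
```

```text
[[-0.002  1.     0.   ]
 [-0.     0.    -1.   ]
 [-1.    -0.002  0.   ]]
{'intrinsics': array([[297.31863964,   0.        , 257.22848036],
       [  0.        , 297.31863964, 192.99042801],
       [  0.        ,   0.        ,   1.        ]]), 'T_tool_cam': array([[-1.03221545e-03, -3.09177872e-01,  9.51003669e-01,
         1.93205752e-02],
       [ 9.99999085e-01,  5.12204734e-04,  1.25191617e-03,
         2.59449790e-04],
       [-8.74173360e-04,  9.51004091e-01,  3.09177061e-01,
        -7.91468134e-02],
       [ 0.00000000e+00,  0.00000000e+00,  0.00000000e+00,
         1.00000000e+00]])}
scene shade 559 [ 0.4759 -0.1523] 0.0009
scene spig 184 [0.4873 0.2241] 0.0008
scene foot 309 [0.4865 0.2242] 0.0014
scene red 474 [ 0.4732 -0.2512] 0.0009
scene purple 622 [ 0.5924 -0.1612] 0.0008
tip z [0.10774589 0.11086278 0.11222294] [0.49019843 0.22415291 0.10956891]
ring z [0.03690989 0.0408997  0.04327526]
side shade 360 [ 0.4752 -0.1496] 0.0008
side spig 119 [0.4868 0.2266] 0.0015
side foot 170 [0.4873 0.2264] 0.0016
side red 604 [ 0.4723 -0.2486] 0.0007
side purple 542 [ 0.5916 -0.1586] 0.0008
tip z [0.10872463 0.11327099 0.11458139] [0.48435895 0.2199215  0.11097155]
ring z [0.03303492 0.04206799 0.04562507]
```

View pics/w0.png

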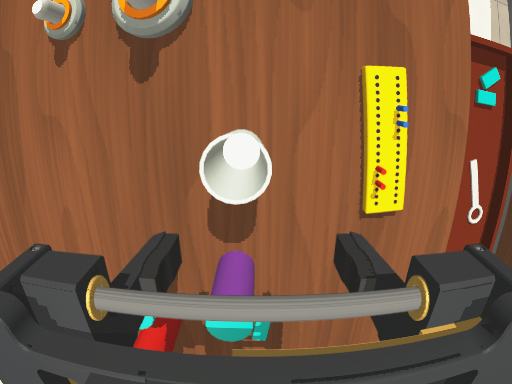

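>>> carry_out --targets "1 0 -25 25 0;1 0 -25 25 0;1 0 -25 25 0;1 0 -25 25 0;1 0 -25 25 0;1 0 -24 26 0;1 0 0 0 0;1 0 0 0 0" --force 30

```text
clock: 0.82
tool_pos: [0.4747, -0.1529, 0.4047]
eef_rot: [-0.501, -0.499, 0.502, -0.499]
contact_force: [0.6, -0.8, 0.1]
opening: 1.001
```

```bash
python3 - <<'E'
from h import *
s=r.get_state(); print(s['tool_pos'],s['eef_rot'])
p,d=eyes.snapshot('wrist'); cv2.imwrite('pics/w1.png',p)
M=R.from_quat(s['eef_rot']).as_matrix(); c=eyes.camera_params('wrist');K=c['intrinsics'];T=c['T_tool_cam']
h=cv2.cvtColor(p,cv2.COLOR_BGR2HSV);m=cv2.inRange(h,(80,120,90),(97,255,255))
k,l,st,ce=cv2.connectedComponentsWithStats(m)
for i in range(1,k):
    if st[i,4]<60: continue
    cs,_=cv2.findContours((l==i).astype(np.uint8),0,1); q=cs[0].reshape(-1,2).astype(float)
    uv=(q-K[:2,2])/K[0,0]; th=np.hypot(*uv.T)
    dd=np.c_[uv/th[:,None]*np.sin(th)[:,None],np.cos(th)]
    W=(dd@T[:3,:3].T)@M.T; o=M@T[:3,3]+s['tool_pos']
    P=o+W*((.131-o[2])/W[:,2])[:,None]
    (cx,cy),rad=cv2.minEnclosingCircle(P[:,:2].astype(np.float32)*1000)
    print(st[i],cx,cy,rad)
E
```

```text
[ 0.47467282 -0.15285205  0.40473446] [-0.50065786 -0.49896377  0.50156855 -0.49880443]
[ 229  158   61   59 2818] 476.0670471191406 -152.16893005371094 27.67840003967285
[ 353  169   52   55 2234] 592.150634765625 -160.58518981933594 28.281938552856445
[362 235  11  10  63] 584.1707153320312 -206.17999267578125 7.44392728805542
[ 230  257   54   39 1732] 473.8152770996094 -250.53775024414062 28.06163215637207
```

View pics/w1.png

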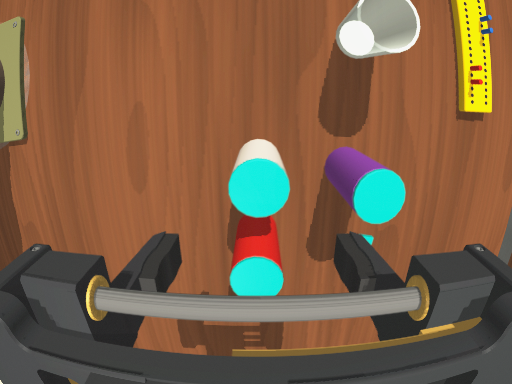

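The wrist view puts the white cap centre at (0.476, -0.152), which agrees with the other two cameras, and its radius measures 27.7 mm. It sits centred between the fingers. I'm descending to grasp it.

>>> carry_out --targets "1 20 1 -1 0;1 25 0 0 0;1 25 0 0 0;1 25 0 0 0;1 25 0 0 0;1 20 0 0 0;1 15 0 0 0;1 0 0 0 0;1 0 0 0 0"

```text
clock: 1.62
tool_pos: [0.4779, -0.1486, 0.2491]
eef_rot: [0.5, 0.501, -0.499, 0.5]
contact_force: [0.1, 0.4, 0.8]
opening: 1.0
```

```bash
python3 - <<'E'
from h import *
p,d=eyes.snapshot('side'); cv2.imwrite('pics/s1.png',cv2.resize(p[120:350,140:400],None,fx=2.3,fy=2.3))
E
```

```text
(no output)
```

View pics/s1.png

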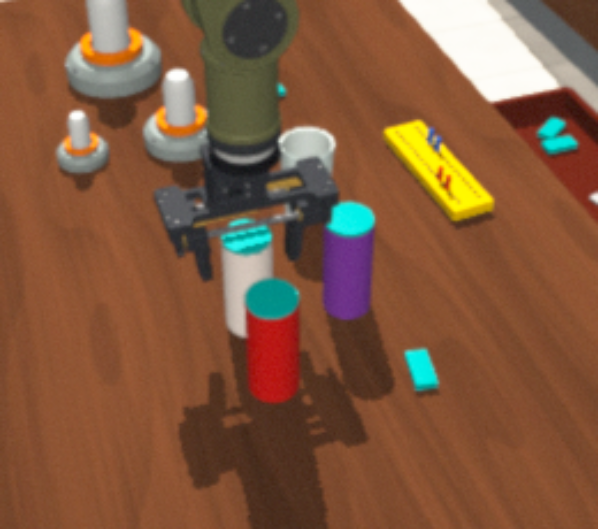

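The side view shows the fingers straddling the white shade, clear of the purple and red tubes. Closing now.

>>> carry_out --targets "0.55 0 0 0 0;0 0 0 0 0;0 0 0 0 0;0 0 0 0 0;0 0 0 0 0;0 0 0 0 0;0 0 0 0 0;0 0 0 0 0" --force 40

```text
clock: 2.33
tool_pos: [0.477, -0.1501, 0.25]
eef_rot: [0.5, 0.5, -0.5, 0.5]
contact_force: [-1.4, 0.1, 3.8]
opening: 0.625
```

```bash
python3 - <<'E'
from h import *
for _ in range(3):
    s=r.get_state(); print(s['tool_pos'],s['opening'],s['contact_force'])
E
```

```text
[ 0.47699756 -0.15006079  0.24997988] 0.625191434212723 [-1.43278039  0.08996262  3.79547688]
[ 0.47699756 -0.15006079  0.24997988] 0.625191434212723 [-1.43278039  0.08996262  3.79547688]
[ 0.47699756 -0.15006079  0.24997988] 0.625191434212723 [-1.43278039  0.08996262  3.79547688]
```

>>> carry_out --targets "0 -10 0 0 0;0 -20 0 0 0;0 -20 0 0 0;0 -20 0 0 0;0 -20 0 0 0;0 -20 0 0 0;0 -20 0 0 0;0 -15 0 0 0;0 0 0 0 0;0 0 0 0 0"

```text
clock: 3.17
tool_pos: [0.4769, -0.15, 0.3953]
eef_rot: [0.5, 0.499, -0.5, 0.5]
contact_force: [-1.0, -0.2, -1.8]
opening: 0.625
```

>>> carry_out --targets "0 0 1 -15 0;0 0 1 -28 0;0 0 1 -28 0;0 0 1 -28 0;0 0 1 -28 0;0 0 1 -28 0;0 0 1 -28 0;0 0 1 -28 0;0 0 1 -28 0;0 0 1 -28 0;0 0 1 -28 0;0 0 0 -28 0;0 0 0 -28 0;0 0 0 -26 0;0 0 0 0 0;0 0 0 0 0;0 0 0 0 0"

```text
clock: 4.58
tool_pos: [0.4877, 0.2261, 0.3935]
eef_rot: [-0.499, -0.5, 0.501, -0.5]
contact_force: [-0.2, 0.3, -2.1]
opening: 0.621
```

```bash
python3 - <<'E'
from h import *
for n in('scene','side'):
    p,D=eyes.snapshot(n); np.savez(f'{n}2.npz',p=p,d=D); C=cloud(n,D); s=r.get_state()
    cv2.imwrite(f'pics/{n}2.png',p)
    print(n,s['tool_pos'],s['eef_rot'],s['contact_force'])
    def near(c,rr,z0,z1): return C[(D>0)&(np.hypot(C[...,0]-c[0],C[...,1]-c[1])<rr)&(C[...,2]>z0)&(C[...,2]<z1)]
    for nm,c,rr,rad,z0,z1 in(('shade_lo',(.487,.225),.04,.028,.15,.18),('shade_up',(.487,.225),.036,.028,.18,.21),('spig',(.487,.225),.03,.022,.055,.09),('foot',(.487,.225),.065,.055,.006,.024)):
        q=near(c,rr,z0,z1); x,e=circ(q,rad,c); print(nm,len(q),x.round(4),round(e,4))
    q=near((.487,.225),.04,.115,.2); print('rim z',np.percentile(q[:,2],[0,2,5,10]))
E
```

```text
scene [0.48789298 0.22555413 0.39377167] [-0.49935962 -0.49947976  0.50140405 -0.49975386] [-0.41904205 -0.58823522 -1.56029439]
shade_lo 233 [0.4869 0.2234] 0.0008
shade_up 255 [0.4873 0.2234] 0.0008
spig 192 [0.4873 0.224 ] 0.0008
foot 292 [0.4865 0.2239] 0.0012
rim z [0.14208486 0.1442082  0.14587648 0.14900366]
side [0.48806323 0.22534959 0.39400649] [-0.49971036 -0.49927772  0.50137514 -0.49963415] [-0.13458098 -0.55322829 -0.97973569]
shade_lo 150 [0.4869 0.225 ] 0.0013
shade_up 161 [0.487  0.2251] 0.0013
spig 120 [0.4867 0.2261] 0.0014
foot 169 [0.4867 0.2267] 0.0013
rim z [0.11502036 0.14785071 0.1500881  0.15196153]
```

View pics/scene2.png

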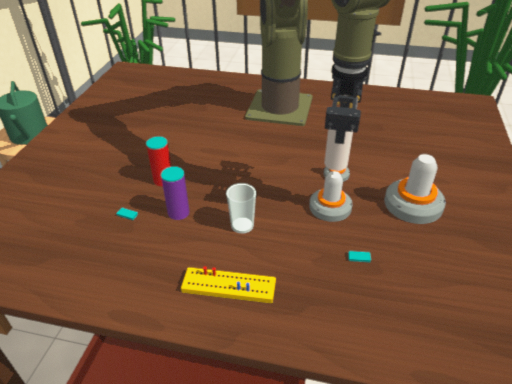

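View pics/side2.png

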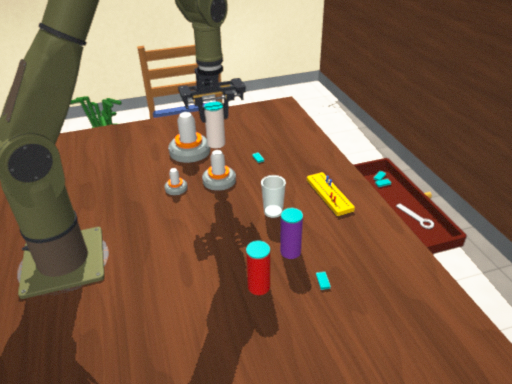

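Both views show the shade upright above the middle lantern. It is about 1 mm low in y and right in x, so I'll shift it by 1 mm and lower it onto the taper.

>>> carry_out --targets "0 10 0 -1 0;0 10 0 0 0;0 5 0 0 0;0 4 0 0 0;0 4 0 0 0;0 4 0 0 0;0 4 0 0 0;0 4 0 0 0;0 4 0 0 0;0 4 0 0 0;0 4 0 0 0;0 4 0 0 0;0 0 0 0 0" --force 60

```text
clock: 5.77
tool_pos: [0.4878, 0.2279, 0.3329]
eef_rot: [-0.5, -0.5, 0.5, -0.5]
contact_force: [-0.0, 0.1, -2.4]
opening: 0.62
```

>>> carry_out --targets "0 5 0 0 0;0 5 0 0 0;0 5 0 0 0;0 5 0 0 0;0 5 0 0 0;0 4 0 0 0;0 3 0 0 0;0 2 0 0 0;0 0 0 0 0;0 0 0 0 0"

```text
clock: 6.6
tool_pos: [0.488, 0.228, 0.2997]
eef_rot: [0.5, 0.5, -0.5, 0.5]
contact_force: [0.2, 0.1, -1.7]
opening: 0.62
```

```bash
python3 - <<'E'
from h import *
p,d=eyes.snapshot('scene'); cv2.imwrite('pics/s3.png',cv2.resize(p[80:240,260:460],None,fx=3.5,fy=3.5))
s=r.get_state(); print(s['tool_pos'],s['contact_force'],s['opening'])
E
```

```text
[0.48803363 0.22801313 0.29981891] [ 0.34722686 -0.16784779 -1.33842937] 0.617664495556473
```

View pics/s3.png

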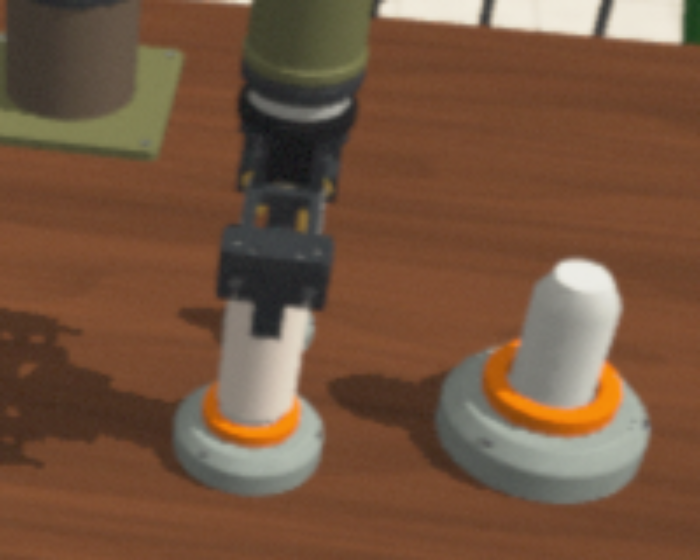

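The shade is on the spigot with its rim about 8 mm above the ring, and no side force shows. Pressing slowly.

>>> carry_out --targets "0 2 0 0 0;0 2 0 0 0;0 2 0 0 0;0 1 0 0 0;0 1 0 0 0;0 1 0 0 0;0 1 0 0 0;0 1 0 0 0;0 1 0 0 0;0 1 0 0 0;0 1 0 0 0;0 1 0 0 0;0 0 0 0 0"

```text
clock: 7.73
tool_pos: [0.4879, 0.2281, 0.2855]
eef_rot: [0.5, 0.5, -0.5, 0.5]
contact_force: [-1.9, -0.4, 5.9]
opening: 0.62
```

>>> carry_out --targets "0 1 0 0 0;0 1 0 0 0;0 1 0 0 0;0 1 0 0 0;0 1 0 0 0;0 0 0 0 0;0 0 0 0 0"

```text
clock: 8.32
tool_pos: [0.4878, 0.228, 0.2817]
eef_rot: [0.5, 0.5, -0.5, 0.5]
contact_force: [-4.7, -2.2, 17.7]
opening: 0.619
```

>>> carry_out --targets "0 1 0 0 0;0 1 0 0 0;0 1 0 0 0;0 0 0 0 0;0 0 0 0 0;0 0 0 0 0"

```text
clock: 8.82
tool_pos: [0.4876, 0.2281, 0.2814]
eef_rot: [0.501, 0.499, -0.499, 0.5]
contact_force: [-8.0, -4.9, 43.2]
opening: 0.623
```

The stop has been reached: 43 N moved it only 0.3 mm, and the rim is at about 31–32 mm. I'll relieve the load, open and retreat straight up.

>>> carry_out --targets "0 -1 0 0 0;0 -1 0 0 0;0 -1 0 0 0;0 0 0 0 0;1 0 0 0 0;1 0 0 0 0;1 0 0 0 0;1 0 0 0 0;1 0 0 0 0;1 0 0 0 0;1 0 0 0 0"

```text
clock: 9.73
tool_pos: [0.488, 0.228, 0.2795]
eef_rot: [-0.5, -0.5, 0.5, -0.5]
contact_force: [0.1, -0.3, 0.6]
opening: 0.997
```

>>> carry_out --targets "1 -5 0 0 0;1 -10 0 0 0;1 -20 0 0 0;1 -20 0 0 0;1 -20 0 0 0;1 -20 0 0 0;1 -20 0 0 0;1 -20 0 0 0;1 -10 0 0 0;1 0 0 0 0;1 0 0 0 0;1 0 0 0 0"

```text
clock: 10.73
tool_pos: [0.4877, 0.2278, 0.4244]
eef_rot: [-0.5, -0.5, 0.5, -0.5]
contact_force: [-0.1, -1.4, 0.8]
opening: 1.001
```

```bash
python3 - <<'E'
from h import *
s=r.get_state(); print(s['tool_pos'],s['contact_force'],s['opening'])
for n in('scene','side'):
    p,D=eyes.snapshot(n); C=cloud(n,D); cv2.imwrite(f'pics/{n}4.png',p)
    h=cv2.cvtColor(p,cv2.COLOR_BGR2HSV)
    for nm,lo,hi in(('turq',(80,120,90),(97,255,255)),('orange',(8,180,150),(18,255,255))):
        m=cv2.inRange(h,lo,hi);k,l,st,ce=cv2.connectedComponentsWithStats(m)
        for i in range(1,k):
            if st[i,4]<25: continue
            q=C[(l==i)&(D>0)]; print(n,nm,ce[i].round(),np.median(q,0).round(4))
    def near(c,rr,z0,z1): return C[(D>0)&(np.hypot(C[...,0]-c[0],C[...,1]-c[1])<rr)&(C[...,2]>z0)&(C[...,2]<z1)]
    for z0,z1 in((.05,.1),(.1,.15)):
        q=near((.487,.225),.04,z0,z1);print(circ(q,.028,(.487,.225)))
    q=near((.487,.225),.02,.14,.2);print('top',np.median(q[:,2]))
E
```

```text
[0.48765318 0.22779639 0.42437873] [-0.09676006 -1.37438096  0.78247552] 1.001179134581607
scene turq [156. 142.] [ 0.4748 -0.2514  0.1306]
scene turq [337. 158.] [0.4902 0.2244 0.1624]
scene turq [172. 174.] [ 0.5955 -0.1604  0.1307]
scene turq [127. 213.] [ 0.6348 -0.2861  0.0091]
scene turq [359. 256.] [0.6531 0.3066 0.009 ]
scene orange [418. 194.] [0.4594 0.4378 0.0559]
scene orange [328. 202.] [0.5084 0.2104 0.0316]
(array([0.48752434, 0.22577192]), np.float64(0.0008642804708495627))
(array([0.48762081, 0.22571793]), np.float64(0.0008816967551598699))
top 0.16257828587492953
side turq [215. 138.] [0.4872 0.2274 0.1656]
side turq [258. 157.] [0.6466 0.3046 0.0117]
side turq [381. 179.] [ 1.0515  0.1393 -0.0665]
side turq [291. 215.] [ 0.5905 -0.1604  0.1327]
side turq [258. 249.] [ 0.4718 -0.2496  0.1328]
side turq [323. 280.] [ 0.6274 -0.2889  0.0113]
side orange [188. 144.] [0.421  0.3996 0.0573]
side orange [220. 176.] [0.4854 0.2058 0.0335]
side orange [176. 184.] [0.3447 0.2167 0.0286]
(array([0.48729061, 0.22785468]), np.float64(0.001478535370143759))
(array([0.48701394, 0.22797874]), np.float64(0.0012186714717052141))
top 0.16544231430726375
```

View pics/scene4.png

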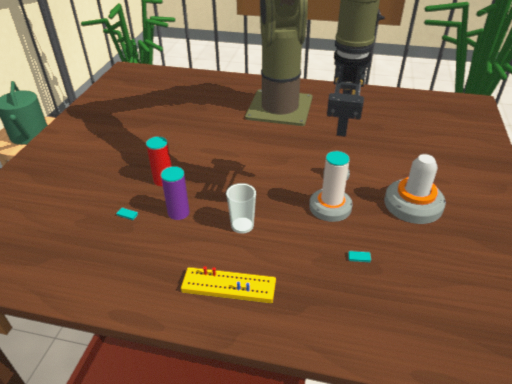

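View pics/side4.png

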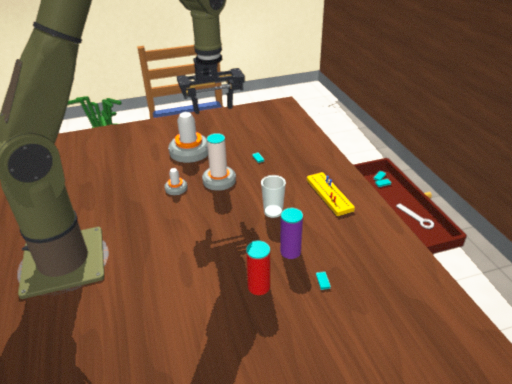

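The shade stands upright on the middle lantern. Its cap top measures 0.1624 m in the scene view and 0.1656 m in the side view, which reads about 2 mm high on everything; 0.163 m is expected. The ring is at about 0.032 m, its stop, and the other things have not moved. Handing in.

```bash
python3 -c "
from plant import r
print(r.finish_job())"
```

```text
the job is handed in; nothing more can be done
None
```

The white shade is on the middle-sized lantern, turquoise cap up, with the orange ring pushed down to its stop. I let go of it, moved the gripper clear and handed the job in at about 11 s; no verdict was reported.

- **At the stop:** pressing with up to 43 N through the gripped shade moved it only 0.3 mm more, so it was on the stop.
- **After release:** the cap top measured 0.1624 m in the scene view and 0.1656 m in the side view, against 0.163 m expected. The ring measured 0.032–0.0335 m, against 0.032 m expected. The side camera reads about 2 mm high on everything, which explains the difference. The shade's axis is within about 2 mm of the spigot's, as the clearance allows.
- **Other things:** the dominoes and the red and purple tubes measured where they were, within about 2 mm of noise. The glass and counter I only checked by eye in the last pictures, and they look unmoved.

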